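# Start the bench dust extraction

### The arm

A 6-joint arm with a two-finger parallel gripper is mounted at the origin on the work surface. World frame = base frame: x ahead of the robot, y to its left, z up, the work surface at z = 0. Lengths are in m, angles in rad, forces in N, time in s.
With the tool pointing down it reaches from about 0.275 to 0.825 m from the base axis. Payload 4.9 kg.
Tool frame: the origin (TCP) lies at the very end of the fingers, on their centre line; the grasp point (between the pads) lies 19 mm behind it (ctrl.grip_depth is the distance from the TCP to the grasp point, in m); z points along the fingers, y is the line along which they close (so a half turn about z gives the same grasp; the last joint's range is limited). The gripper opens to 85 mm and grips with 20 to 120 N. Pads are 22 mm wide; open, the fingers measure 114 mm over their backs; the gripper's body (76 mm by 85 mm) begins 54 mm behind the grasp point. The pads swing forward as they close: fully open they stand 13 mm farther back than shut.
Start: joints at [-1.415, 0.326, -0.193, 1.052, 0, 1.437], TCP at [0.157, -0.527, 0.231] pointing down, gripper open.
Joint ranges: [-2.65, 2.65], [-0.97, 1.79], [-1.3, 1.35], [-1.93, 2.1], [-1.47, 1.37], [-3.14, 3.14]. Speed limits (rad/s): [2.57, 2.57, 3.14, 3.14, 3.14, 3.14].

### API

Orientations are given as a rotation vector (axis times angle).
In Python, from plant import ctrl, viewer, finder gives the robot as it stands.
- The arm moves only by the tool carry_out, never from a script. Its argument "targets" is a list of rows, each an object with "delta_pos": the shift along the tool's x, y, z in m, a list of three; "angular": the turn, a rotation vector about the tool's x, y, z in rad, a list of three. In form: [{"delta_pos": [tx, ty, tz], "angular": [wx, wy, wz]}, ...]. A call has 1 to 20 rows; each row shifts and turns the commanded pose from where the row before left it, along the tool's axes as they then stand; what a row does not reach is not made up. A row lasts 1/12 s, in which the tool goes at most 41.7 mm and 7.16 degrees, less where a joint would pass 70% of its speed; a pose out of reach is approached as far as the arm can. A call with a gripper value outside its range is refused whole. "jaw" is the closure, from 0 (fully open) to 1 (shut), set as the call begins (left out, the last holds). The fingers move at their own pace and stop on an object; the grip force is fixed at half the most. Time passes only in rows, so rows that do not move let the fingers close. It gives the time, the measured TCP pose, the force, the opening and the grip force at its end, in the units of the state.
- ctrl.observe(): the state, without advancing time (a new reading comes with each control period).
- viewer.read_camera(name): name is "scene" or "top"; returns a dict with "pixels" (400x640x3 uint8, red, green, blue), "fx", "fy", "cx", "cy" (pixels), "k1" (the pictures are not rectified: a ray, as slopes to the right and down, at radius r is drawn at 1 + k1 r^2 times it, then the intrinsics apply), "R" (3x3) and "t" (3): a world point X has camera coordinates R X + t. Camera axes: x right, y down, z forward; pixel columns grow to the right and rows downward; lengths in m; the calibration is good to about 2 mm. A picture is of the moment at which its call begins. There is no depth.
- ctrl.job_done(): hands the job in; it is judged then, once.
Trained networks look in a picture, given as the dict that the camera call returned (one of the last four; its "shot" number tells which), for a name from the list of things; names that differ only in an ending like _2 or _b are one class to them, and where a whole thing is asked for, a point or a joint stands for the part that bears it (a point fixed in the world has none). Each returns a list of dicts, best first, with "p" (0 to 1); they miss things now and then, are a little off and sometimes report something else, mostly with a low value. They report only what shows in the picture. A call takes as long as a camera call. They do not tell look-alikes from the thing itself.
- finder.regions_of(label, picture): "mask" (400x640 bool, what is visible of it).
- finder.landmark_of(label, picture): "position" ([x, y, z] in m, in world coordinates, good to about 4 mm: a listed point, or the origin of a listed thing).
The state is a dict: "t": time; "joint_positions": joint angles; "joint_velocities": joint speeds; "joint_torque": joint torques, N m; "tcp_pos": TCP position; "eef_rot": TCP orientation; "force": force on the tool from outside, world axes, zero at the start; "moment": the same for the moment, N m; "gripper_width": opening from 0.0 (shut) to 1.0 (fully open); "finger_force": force on a finger pad.
Only numpy, scipy, OpenCV 4.12 (cv2) and the standard library are available. Lean on these libraries where they do the work, as an engineer would, in place of code of your own. Each camera call takes 0.05 s, during which the arm holds its last target. There are 200 camera calls.

### The job

Get the dust extraction running before sawing: first push the ribbed end of the power box's rocker fully down, then press the long bar key in the middle of the remote station fully in, and last press its large round key fully in, so that all three stay down. Do not press the small round key, do not lift, tip or push the remote station about, and leave everything else on the bench where it is.

Things in the scene. Friction and masses are not known exactly. Their poses are not given: they have to be found in the camera images.
- power_box: grey power box fixed to the bench, 190 x 110 x 56 mm (its x, y, z), any yaw; origin: centre of its underside. On its top a white rocker (axis 40 mm to the -x side of the origin) between two low black side cheeks (84 mm long, 12 mm high, 44 mm apart clear, along the box's x), and two round sockets side by side at its +x end
- rocker (a joint): rocker switch of the power box, a 64 x 36 x 8 mm paddle that tips about an axis along the box's y, 70 mm above the bench. 0 rad = off (ribbed end, the one away from the sockets at the box's -x side, high), 0.4 rad = on (ribbed end fully down, hard stop; counts as on above 0.32). It starts at 0 to 0.06, needs about 3 N on the rib and stays where it is left
- rocker_rib (a point): top middle of the rib (8 mm wide along the box's x, 36 mm long along its y, 7 mm proud) across the ribbed end of the rocker, 26 mm from the axis. It moves with the rocker: about 86 mm above the bench when off, 76 mm when on. The other end of the rocker is plain
- remote: grey remote station lying loose on the bench, 72 x 230 x 40 mm (its x, y, z), about 0.7 kg, any yaw; origin: centre of its underside. Three black keys stand in a row along its y on the top face, 72 mm apart: large round one at +y, long bar in the middle, small round one at -y; each stands 14 mm above the face and has 8 mm of travel straight down
- bar_key (a joint): bar key (26 x 52 mm, long along the station's y), 0 m = up, 0.008 m = fully in at a hard stop (counts as in above 0.006). It starts at 0 to 0.001, needs about 3 N and stays where it is left
- bar_top (a point): centre of the bar key's top face, 54 mm above the bench when up, 46 mm when in
- start_key (a joint): large round key (diameter 38 mm), 0 m = up, 0.008 m = fully in at a hard stop (counts as in above 0.006). It starts at 0 to 0.001, needs about 3 N and stays where it is left
- start_top (a point): centre of the large round key's top face, 54 mm above the bench when up, 46 mm when in
- stop_key (a joint): small round key (diameter 20 mm), spring-loaded (0.6 to 3 N), 0 m = up, 0.008 m = fully in; must not be pressed
- stop_top (a point): centre of the small round key's top face, 54 mm above the bench when up
- tape: yellow tape measure, 70 x 36 x 56 mm, standing in the middle of the bench between the task's things; origin: centre of its underside. Loose bystander, leave alone
- pencil: flat red carpenter's pencil, about 175 x 14 x 8 mm, lying in the middle of the bench; origin: underside of its middle. Loose bystander, leave alone
- clamp: bar clamp lying flat, steel bar 340 mm long, black jaws, red handle, up to 32 mm high; origin: near the middle of its bar, at the bench top. Loose bystander at the far side, leave alone
- glue: white glue bottle, radius 30 mm, 150 mm high; origin: centre of its underside. Loose bystander at the far side, leave alone
- offcut: wood offcut, 140 x 60 x 38 mm; origin: centre of its underside. Loose bystander at one side, leave alone
- square: try square, wooden stock 115 x 22 x 18 mm with a steel blade 170 mm long, lying flat; origin: underside of the stock's middle. Loose bystander at one side, leave alone
There are look-alikes about, which are no part of the job. What is shaped like the power_box but brown or pink is not meant.

How it is judged:
On the way, in this order (a step that is already met when the one before it is completed fails the run):
1. the rocker's ribbed end is fully down (value of joint rocker above 0.32 rad), for 0.1 s.
2. the bar key is fully in (value of joint bar_key above 0.006 m), for 0.1 s.
3. the large round key is fully in (value of joint start_key above 0.006 m), for 0.1 s.
At the end, for the whole second after the job is handed in: rocker on (above 0.32 rad), bar key and large round key in (above 6 mm), small key up (below 2 mm), the remote station at rest, flat on the bench and within 30 mm of where it stood, the other loose things within 30 mm of where they were (value of joint rocker above 0.32 rad and value of joint each of bar_key, start_key above 0.006 m and value of joint stop_key below 0.002 m and distance of each of remote, tape, pencil, clamp, glue, offcut, square from where it was at the start of the episode below 0.03 m and height (world z) of remote below 0.008 m and angle between remote's own z axis and vertical below 0.05 rad and linear speed of remote below 0.02 m/s); the robot touches nothing.
It fails at once if the bar key is pressed before the rocker is on (value of joint bar_key above 0.003 m and value of joint rocker below 0.32 rad).
It fails at once if the large round key is pressed before the bar key is in (value of joint start_key above 0.003 m and value of joint bar_key below 0.006 m).
It fails at once if the small round key is pressed (value of joint stop_key above 0.003 m).
It fails at once if the remote station is lifted, tipped or pushed more than 30 mm away (height (world z) of remote above 0.012 m or angle between remote's own z axis and vertical above 0.12 rad or distance of remote from where it was at the start of the episode above 0.03 m).
It fails at once if a bystander is moved more than 30 mm (distance of any of tape, pencil, clamp, glue, offcut, square from where it was at the start of the episode above 0.03 m).
It also fails if it takes over 48 s, if anything falls off the work surface, if the arm or the gripper's body presses on something with over 40 N, if the wrist force passes 120 N, or if a joint passes its speed limit or range.

## Working session

There is one attempt and no reset: what is moved stays moved. The work goes in short steps, Python scripts to look and compute and a tool call to move; the robot and the scene stay as the last step left them, time stands still between calls to the robot, and variables do not carry over. Pictures are saved under pics/ and viewed, at most 10 in all, crops included, and the job is handed in when it is done.

Besides the shell and the picture viewer there is one more tool, called as name([rows], argument=value, ...), one row to a line, values as JSON. carry_out: Moves the arm, as the interface text tells. Its arguments: {"type":"object","properties":{"targets":{"type":"array"},"jaw":{"type":"number"}},"required":["targets"]}

```bash
mkdir -p pics; python3 - <<'E'
from plant import ctrl, viewer, finder
import cv2,numpy as np
for c in ("scene","top"):
    p=viewer.read_camera(c); cv2.imwrite(f"pics/{c}0.png",p["pixels"][:,:,::-1])
    for n in ("power_box","rocker_rib","remote","bar_top","start_top","stop_top","tape"):
        print(c,n,[(round(d["p"],2),np.round(d["position"],3).tolist()) for d in finder.landmark_of(n,p)][:4])
s=ctrl.observe();print(s["t"],s["tcp_pos"],s["eef_rot"],s["force"])
E
```

```text
scene power_box [(0.9, [0.238, -0.244, 0.003]), (0.82, [0.488, -0.216, -0.001]), (0.65, [0.232, 0.265, -0.003]), (0.6, [0.528, 0.23, -0.003])]
scene rocker_rib [(0.72, [0.475, -0.15, 0.084]), (0.65, [0.239, -0.178, 0.085]), (0.62, [0.222, 0.327, 0.088])]
scene remote [(0.55, [0.527, 0.227, -0.003])]
scene bar_top [(0.55, [0.746, -0.231, -0.001]), (0.51, [0.526, 0.231, 0.054])]
scene start_top [(0.58, [0.456, 0.247, 0.055]), (0.32, [0.598, 0.21, 0.055])]
scene stop_top [(0.39, [0.596, 0.209, 0.056])]
scene tape [(0.78, [0.652, -0.006, 0.0])]
top power_box [(0.72, [0.238, 0.268, 0.001]), (0.7, [0.238, -0.243, 0.0]), (0.64, [0.483, -0.211, -0.003]), (0.54, [0.556, 0.482, 0.005])]
top rocker_rib [(0.9, [0.223, 0.327, 0.087]), (0.87, [0.235, -0.183, 0.085]), (0.83, [0.477, -0.157, 0.086]), (0.18, [0.484, -0.212, -0.003])]
top remote [(0.87, [0.525, 0.229, 0.002]), (0.68, [0.542, -0.45, -0.002])]
top bar_top [(0.47, [0.529, 0.233, 0.056]), (0.21, [0.73, 0.108, 0.002])]
top start_top [(0.61, [0.46, 0.244, 0.052])]
top stop_top [(0.46, [0.598, 0.21, 0.049])]
top tape [(0.81, [0.657, -0.003, 0.001])]
0.8 [ 0.15717048 -0.52710473  0.23128518] [ 3.10864623e+00  4.53594978e-01 -1.46992979e-05] [-0.4312603   0.75146366 -0.33945959]
```

View pics/top0.png

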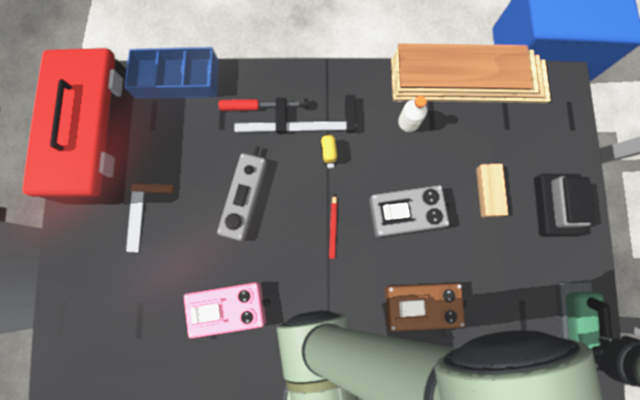

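View pics/scene0.png

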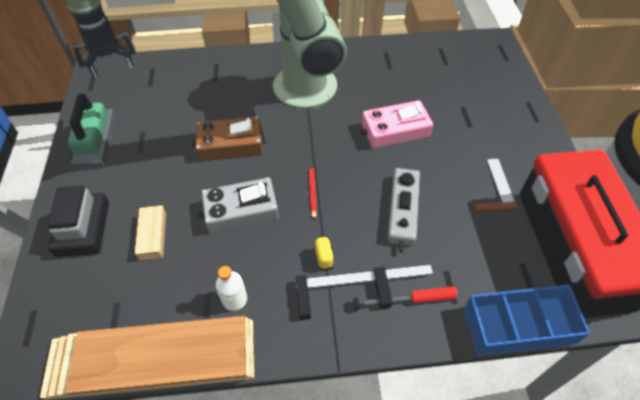

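Candidates for the power box in the top image are grey (410,210), brown (427,307) and pink (223,310). By the description I choose the grey one. The remote is at (243,195), with its large key at the near end (234,222). I'll check this in a crop.

```bash
python3 - <<'E'
import cv2,numpy as np
from plant import viewer,ctrl
p=viewer.read_camera("top");im=p["pixels"][:,:,::-1].copy()
big=cv2.resize(im[140:250,205:465],None,fx=3,fy=3,interpolation=cv2.INTER_CUBIC)
for X in [(.476,-.154,.086),(.4855,-.2135,.056),(.458,.2455,.054),(.5275,.232,.054),(.597,.2095,.054)]:
    c=np.array(p["R"])@X+np.array(p["t"]);s=c[:2]/c[2];s=s*(1+p["k1"]*(s@s))
    u=np.array([p["fx"]*s[0]+p["cx"],p["fy"]*s[1]+p["cy"]]);q=((u+.5-[205,140])*3).astype(int);print(X,u.round(1))
    cv2.drawMarker(big,tuple(map(int,q)),(0,0,255),cv2.MARKER_CROSS,12,1)
cv2.imwrite("pics/crop.png",big)
E
```

```text
(0.476, -0.154, 0.086) [389. 211.]
(0.4855, -0.2135, 0.056) [409.8 209. ]
(0.458, 0.2455, 0.054) [232.7 220.3]
(0.5275, 0.232, 0.054) [238.8 193.9]
(0.597, 0.2095, 0.054) [248.1 168. ]
```

View pics/crop.png

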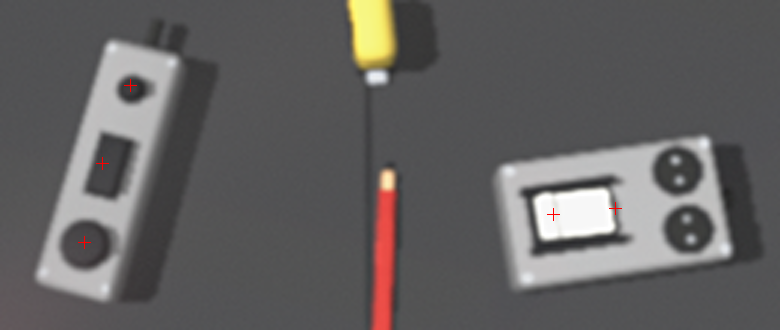

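carry_out([
  {"delta_pos": [0.0275,-0.0177,0],"angular": [0,0,0]},
  {"delta_pos": [0.0275,-0.0177,0],"angular": [0,0,0]},
  {"delta_pos": [0.0275,-0.0177,0],"angular": [0,0,0]},
  {"delta_pos": [0.0275,-0.0177,0],"angular": [0,0,0]},
  {"delta_pos": [0.0275,-0.0177,0],"angular": [0,0,0]},
  {"delta_pos": [0.0275,-0.0177,0],"angular": [0,0,0]},
  {"delta_pos": [0.0275,-0.0177,0],"angular": [0,0,0]},
  {"delta_pos": [0.0275,-0.0177,0],"angular": [0,0,0]},
  {"delta_pos": [0.0275,-0.0177,0],"angular": [0,0,0]},
  {"delta_pos": [0.0275,-0.0177,0],"angular": [0,0,0]},
  {"delta_pos": [0.0275,-0.0177,0],"angular": [0,0,0]},
  {"delta_pos": [0.0275,-0.0177,0],"angular": [0,0,0]},
  {"delta_pos": [0.0275,-0.0177,0],"angular": [0,0,0]},
  {"delta_pos": [0.0275,-0.0177,0],"angular": [0,0,0]},
  {"delta_pos": [0.0275,-0.0177,0],"angular": [0,0,0]},
  {"delta_pos": [0,0,0.03],"angular": [0,0,0]},
  {"delta_pos": [0,0,0.03],"angular": [0,0,0]},
  {"delta_pos": [0,0,0],"angular": [0,0,0]},
], jaw=1)

```text
t: 2.35
tcp_pos: [0.4737, -0.1525, 0.1667]
eef_rot: [-3.104, -0.455, 0.011]
force: [-1.0, 0.3, 0.6]
gripper_width: 0.001
finger_force: 0.0
```

The crop confirms the choice. The grey box has its rib at the left end, at crop (545,215). The remote's keys are at crop (84,244) large, (107,165) bar and (130,87) small. The bar centre lies at the midpoint of the other two, about 4 mm less in y than the network's estimate.

carry_out([
  {"delta_pos": [0,-0.004,0.025],"angular": [0,0,0]},
  {"delta_pos": [0,0,0.025],"angular": [0,0,0]},
  {"delta_pos": [0,0,0.02],"angular": [0,0,0]},
  {"delta_pos": [0,0,0.006],"angular": [0,0,0]},
  {"delta_pos": [0,0,0.004],"angular": [0,0,0]},
  {"delta_pos": [0,0,0.004],"angular": [0,0,0]},
  {"delta_pos": [0,0,0.004],"angular": [0,0,0]},
  {"delta_pos": [0,0,0],"angular": [0,0,0]},
])

```text
t: 3.02
tcp_pos: [0.4763, -0.1511, 0.084]
eef_rot: [3.108, 0.454, 0.003]
force: [-0.3, -0.0, 0.5]
gripper_width: 0.001
finger_force: 0.0
```

carry_out([
  {"delta_pos": [0,-0.002,0.003],"angular": [0,0,0]},
  {"delta_pos": [0,0,0.003],"angular": [0,0,0]},
  {"delta_pos": [0,0,0],"angular": [0,0,0]},
])

```text
t: 3.27
tcp_pos: [0.4756, -0.1488, 0.0775]
eef_rot: [-3.108, -0.454, -0.003]
force: [1.2, 2.3, 2.7]
gripper_width: -0.002
finger_force: 1.2
```

carry_out([
  {"delta_pos": [0,0,0.002],"angular": [0,0,0]},
  {"delta_pos": [0,0,0.002],"angular": [0,0,0]},
  {"delta_pos": [0,0,0],"angular": [0,0,0]},
  {"delta_pos": [0,0,0],"angular": [0,0,0]},
])

```text
t: 3.6
tcp_pos: [0.4757, -0.1488, 0.0754]
eef_rot: [3.108, 0.454, 0.004]
force: [-3.4, 4.9, 21.9]
gripper_width: 0.002
finger_force: 11.3
```

Force jumped to 22 N at 75 mm, so that's the hard stop. I'll lift, travel toward the bar key and check the rocker there.

carry_out([
  {"delta_pos": [0,0,-0.02],"angular": [0,0,0]},
  {"delta_pos": [0,0,-0.03],"angular": [0,0,0]},
  {"delta_pos": [0,0,-0.03],"angular": [0,0,0]},
  {"delta_pos": [0.013,-0.029,0],"angular": [0,0,0]},
  {"delta_pos": [0.013,-0.029,0],"angular": [0,0,0]},
  {"delta_pos": [0.013,-0.029,0],"angular": [0,0,0]},
  {"delta_pos": [0.013,-0.029,0],"angular": [0,0,0]},
  {"delta_pos": [0.013,-0.029,0],"angular": [0,0,0]},
  {"delta_pos": [0.013,-0.029,0],"angular": [0,0,0]},
  {"delta_pos": [0.013,-0.029,0],"angular": [0,0,0]},
  {"delta_pos": [0.013,-0.029,0],"angular": [0,0,0]},
  {"delta_pos": [0.013,-0.029,0],"angular": [0,0,0]},
  {"delta_pos": [0.013,-0.029,0],"angular": [0,0,0]},
  {"delta_pos": [0.013,-0.029,0],"angular": [0,0,0]},
  {"delta_pos": [0.013,-0.029,0],"angular": [0,0,0]},
  {"delta_pos": [0,0,0],"angular": [0,0,0]},
])

```text
t: 4.93
tcp_pos: [0.5252, 0.2335, 0.1528]
eef_rot: [-3.106, -0.462, -0.001]
force: [1.0, -0.5, -0.5]
gripper_width: 0.002
finger_force: 0.0
```

```bash
python3 - <<'E'
import cv2,numpy as np
from plant import viewer,ctrl,finder
p=viewer.read_camera("scene");im=p["pixels"][:,:,::-1]
cv2.imwrite("pics/s1.png",cv2.resize(im[150:260,180:440],None,fx=3,fy=3,interpolation=cv2.INTER_CUBIC))
for d in finder.landmark_of("rocker_rib",p)[:4]: print(d)
q=viewer.read_camera("top")
for n in ("rocker_rib","bar_top","start_top","stop_top"):print(n,[(round(d["p"],2),np.round(d["position"],3).tolist()) for d in finder.landmark_of(n,q)][:3])
s=ctrl.observe();print(s["t"],s["tcp_pos"],s["eef_rot"],s["force"])
E
```

```text
{'position': [0.4738, -0.1453, 0.0754], 'p': 0.72}
{'position': [0.2393, -0.1809, 0.084], 'p': 0.72}
{'position': [0.2214, 0.3304, 0.0854], 'p': 0.66}
{'position': [0.5257, 0.2286, 0.0527], 'p': 0.48}
rocker_rib [(0.81, [0.478, -0.15, 0.075]), (0.73, [0.233, -0.184, 0.087])]
bar_top [(0.68, [0.529, 0.233, 0.057])]
start_top [(0.58, [0.461, 0.246, 0.051]), (0.31, [0.659, -0.004, 0.001])]
stop_top []
5.2833 [0.52486395 0.22769024 0.15321249] [ 3.10864751e+00  4.50650223e-01 -7.17949487e-04] [ 0.34050876 -0.35628439  0.15828006]
```

View pics/s1.png

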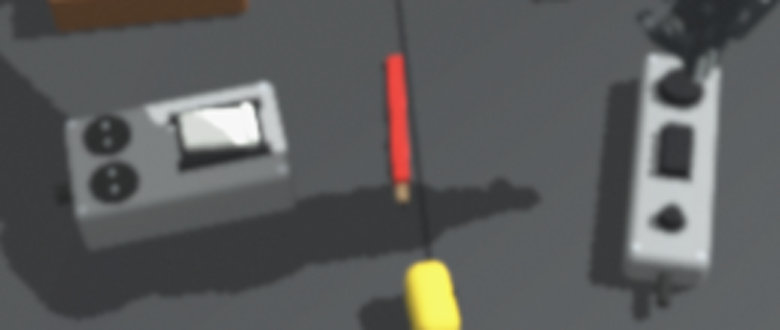

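The picture shows the rocker's ribbed end down: it is at (265,125) in the crop, and the network puts the rib at z 0.075. The station hasn't moved and the tool is above the bar key, so I descend.

carry_out([
  {"delta_pos": [0.003,0,0.025],"angular": [0,0,0]},
  {"delta_pos": [0,0,0.025],"angular": [0,0,0]},
  {"delta_pos": [0,0,0.025],"angular": [0,0,0]},
  {"delta_pos": [0,0,0.015],"angular": [0,0,0]},
  {"delta_pos": [0,0,0],"angular": [0,0,0]},
  {"delta_pos": [0,0,0],"angular": [0,0,0]},
  {"delta_pos": [0,0,0.004],"angular": [0,0,0]},
  {"delta_pos": [0,0,0.004],"angular": [0,0,0]},
  {"delta_pos": [0,0,0.003],"angular": [0,0,0]},
  {"delta_pos": [0,0,0.003],"angular": [0,0,0]},
  {"delta_pos": [0,0,0.002],"angular": [0,0,0]},
  {"delta_pos": [0,0,0],"angular": [0,0,0]},
  {"delta_pos": [0,0,0],"angular": [0,0,0]},
])

```text
t: 6.37
tcp_pos: [0.5282, 0.23, 0.0475]
eef_rot: [-3.109, -0.454, -0.001]
force: [1.4, -0.7, 1.2]
gripper_width: -0.002
finger_force: 0.8
```

carry_out([
  {"delta_pos": [0,0,0.002],"angular": [0,0,0]},
  {"delta_pos": [0,0,0.002],"angular": [0,0,0]},
  {"delta_pos": [0,0,0],"angular": [0,0,0]},
  {"delta_pos": [0,0,0],"angular": [0,0,0]},
])

```text
t: 6.7
tcp_pos: [0.5283, 0.23, 0.0459]
eef_rot: [3.109, 0.454, 0.003]
force: [-3.7, -2.6, 22.1]
gripper_width: 0.001
finger_force: 10.8
```

The bar key is at its hard stop (22 N at z 46 mm). Next is the large round key.

carry_out([
  {"delta_pos": [0,0,-0.02],"angular": [0,0,0]},
  {"delta_pos": [0,0,-0.03],"angular": [0,0,0]},
  {"delta_pos": [0,0,0],"angular": [0,0,0]},
  {"delta_pos": [-0.02,-0.0115,0],"angular": [0,0,0]},
  {"delta_pos": [-0.02,-0.0115,0],"angular": [0,0,0]},
  {"delta_pos": [-0.02,-0.0115,0],"angular": [0,0,0]},
  {"delta_pos": [0,0,0],"angular": [0,0,0]},
  {"delta_pos": [0,0,0],"angular": [0,0,0]},
  {"delta_pos": [0,0,0.02],"angular": [0,0,0]},
  {"delta_pos": [0,0,0.01],"angular": [0,0,0]},
  {"delta_pos": [0,0,0],"angular": [0,0,0]},
  {"delta_pos": [0,0,0],"angular": [0,0,0]},
])

```text
t: 7.7
tcp_pos: [0.4645, 0.231, 0.0626]
eef_rot: [-3.092, -0.486, 0.006]
force: [0.8, 0.6, 0.0]
gripper_width: -0.001
finger_force: 0.0
```

The measured y is 15 mm off the target, so I take a fresh reading and picture before pressing.

```bash
python3 - <<'E'
import cv2,numpy as np
from plant import viewer,ctrl,finder
for c in ("scene","top"):
  p=viewer.read_camera(c);im=p["pixels"][:,:,::-1]
  if c=="scene": cv2.imwrite("pics/s2.png",cv2.resize(im[140:260,340:480],None,fx=4,fy=4,interpolation=cv2.INTER_CUBIC))
  for n in ("remote","bar_top","start_top","stop_top"):print(n,[(round(d["p"],2),np.round(d["position"],3).tolist()) for d in finder.landmark_of(n,p)][:3])
s=ctrl.observe();print(s["t"],s["tcp_pos"],s["eef_rot"],s["force"],s["joint_positions"])
E
```

```text
remote [(0.58, [0.531, 0.229, -0.002])]
bar_top [(0.67, [0.529, 0.228, 0.044])]
start_top [(0.62, [0.555, 0.482, -0.002]), (0.54, [0.457, 0.249, 0.055])]
stop_top [(0.4, [0.6, 0.209, 0.055])]
remote [(0.82, [0.523, 0.228, -0.002])]
bar_top [(0.51, [0.53, 0.231, 0.049])]
start_top [(0.34, [0.474, -0.152, 0.076])]
stop_top [(0.41, [0.599, 0.212, 0.05])]
8.2 [0.46494717 0.23130239 0.06367593] [-3.09134852e+00 -4.87018371e-01  2.27812572e-03] [ 0.42920022 -0.42778684 -0.31240347] [ 0.31221785  0.44798474 -0.49361264  0.62875528  0.01219452  3.14129708]
```

View pics/s2.png

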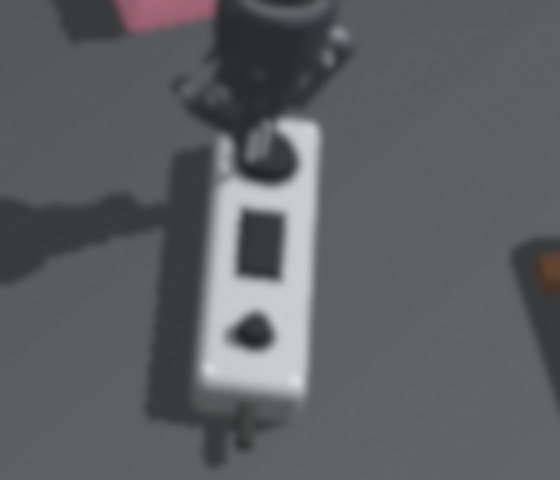

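The picture shows the bar key low at (260,245) and the station in place, but the tool sits short of the large key's centre (268,158). Joint 6 is at its 3.14 limit, so I raise a little and turn the wrist back.

carry_out([
  {"delta_pos": [0,0,-0.02],"angular": [0,0,0]},
  {"delta_pos": [0,0,0],"angular": [0,0,-0.1]},
  {"delta_pos": [0,0,0],"angular": [0,0,-0.1]},
  {"delta_pos": [0,0,0],"angular": [0,0,-0.1]},
  {"delta_pos": [0,0,0],"angular": [0,0,-0.1]},
  {"delta_pos": [0,0,0],"angular": [0,0,-0.1]},
  {"delta_pos": [0,0,0],"angular": [0,0,0]},
  {"delta_pos": [0,0,0],"angular": [0,0,0]},
])

```text
t: 8.87
tcp_pos: [0.4649, 0.231, 0.0835]
eef_rot: [-2.876, -1.233, -0.002]
force: [-0.1, -0.6, -0.4]
gripper_width: 0.002
finger_force: 0.0
```

```bash
python3 - <<'E'
import numpy as np
from plant import ctrl
from scipy.spatial.transform import Rotation as R
s=ctrl.observe();r=R.from_rotvec(s["eef_rot"]);print(s["tcp_pos"],s["joint_positions"],r.as_matrix().round(3))
print(r.inv().apply(np.array([.459,.246,.060])-s["tcp_pos"]))
E
```

```text
[0.46486877 0.2310007  0.08349096] [ 0.31174286  0.42046247 -0.47447664  0.67578602  0.0121313   2.64334951] [[ 0.69   0.724 -0.004]
 [ 0.724 -0.689  0.012]
 [ 0.006 -0.011 -1.   ]]
[ 0.00667887 -0.0143422   0.02368418]
```

carry_out([
  {"delta_pos": [0.007,-0.014,0],"angular": [0,0,0]},
  {"delta_pos": [0,0,0],"angular": [0,0,0]},
  {"delta_pos": [0,0,0.012],"angular": [0,0,0]},
  {"delta_pos": [0,0,0.012],"angular": [0,0,0]},
  {"delta_pos": [0,0,0],"angular": [0,0,0]},
  {"delta_pos": [0,0,0],"angular": [0,0,0]},
])

```text
t: 9.37
tcp_pos: [0.4589, 0.2456, 0.0592]
eef_rot: [-2.875, -1.235, 0.001]
force: [-0.3, -0.2, 0.5]
gripper_width: 0.002
finger_force: 0.0
```

carry_out([
  {"delta_pos": [0,0,0.004],"angular": [0,0,0]},
  {"delta_pos": [0,0,0.004],"angular": [0,0,0]},
  {"delta_pos": [0,0,0.003],"angular": [0,0,0]},
  {"delta_pos": [0,0,0.003],"angular": [0,0,0]},
  {"delta_pos": [0,0,0.002],"angular": [0,0,0]},
  {"delta_pos": [0,0,0],"angular": [0,0,0]},
  {"delta_pos": [0,0,0],"angular": [0,0,0]},
])

```text
t: 9.95
tcp_pos: [0.4604, 0.2462, 0.0459]
eef_rot: [-2.876, -1.237, -0.006]
force: [-4.0, -3.2, 21.3]
gripper_width: -0.003
finger_force: 10.6
```

The large key is at its hard stop. I lift clear and do a last check.

carry_out([
  {"delta_pos": [0,0,-0.02],"angular": [0,0,0]},
  {"delta_pos": [0,0,-0.03],"angular": [0,0,0]},
  {"delta_pos": [0,0,-0.03],"angular": [0,0,0]},
  {"delta_pos": [0,0,-0.03],"angular": [0,0,0]},
  {"delta_pos": [-0.03,0.025,0],"angular": [0,0,0]},
  {"delta_pos": [-0.03,0.025,0],"angular": [0,0,0]},
  {"delta_pos": [0,0,0],"angular": [0,0,0]},
  {"delta_pos": [0,0,0],"angular": [0,0,0]},
])

```text
t: 10.62
tcp_pos: [0.4545, 0.1655, 0.1527]
eef_rot: [-2.876, -1.232, -0.001]
force: [0.6, 0.5, 1.1]
gripper_width: 0.001
finger_force: 0.0
```

```bash
python3 - <<'E'
import cv2,numpy as np
from plant import viewer,ctrl,finder
p=viewer.read_camera("scene");im=p["pixels"][:,:,::-1]
cv2.imwrite("pics/s3.png",cv2.resize(im[140:300,180:440],None,fx=3,fy=3,interpolation=cv2.INTER_CUBIC))
for n in ("rocker_rib","remote","bar_top","start_top","stop_top"):print(n,[(round(d["p"],2),np.round(d["position"],3).tolist()) for d in finder.landmark_of(n,p)][:3])
s=ctrl.observe();print(s["t"],s["tcp_pos"],s["force"])
E
```

```text
rocker_rib [(0.83, [0.477, -0.147, 0.075]), (0.57, [0.237, -0.179, 0.085]), (0.5, [0.223, 0.326, 0.086])]
remote [(0.93, [0.529, 0.23, -0.001])]
bar_top [(0.43, [0.525, 0.23, 0.045]), (0.15, [0.728, 0.11, -0.0])]
start_top [(0.57, [0.486, -0.215, -0.003]), (0.42, [0.456, 0.248, 0.047])]
stop_top [(0.51, [0.596, 0.209, 0.056])]
10.9167 [0.45470802 0.1678388  0.15244855] [0.59606601 0.11934202 0.75633082]
```

View pics/s3.png

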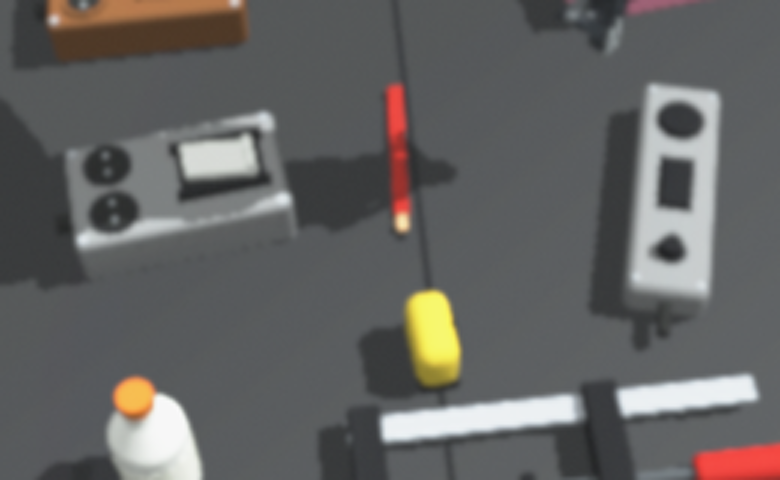

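The large key (680,120) and bar key (675,183) are low, the small key (668,248) is up, and the rocker's ribbed end (250,155) is down. The other things visible in the crop haven't moved, so I hand in.

```bash
python3 -c "
from plant import ctrl
print(ctrl.job_done())"
```

```text
the job is handed in; nothing more can be done
None
```

I pressed the rocker, the bar key and the large round key to their stops in that order, the last picture shows all three down and the small key up, and the job is handed in (no verdict was returned).

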